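# Bring the gauge rack's status tags up to date

### The arm

A 6-joint arm with a two-finger parallel gripper is mounted at the origin on the work surface. World frame = base frame: x ahead of the robot, y to its left, z up, the work surface at z = 0. Lengths are in m, angles in rad, forces in N, time in s.
With the tool pointing down it reaches from about 0.25 to 0.775 m from the base axis. Payload 4 kg.
Tool frame: the origin (TCP) lies on the centre line of the jaws, within the pads' length; the fingertips stand 8 mm ahead of it and the grasp point (between the pads) lies 11 mm behind it; y points along the fingers, x is the direction in which the jaws open and shut, and the axes are right-handed (so a half turn about y gives the same grasp; the last joint's range is limited). The gripper opens to 94 mm and grips with 3 to 60 N. Pads are 16 mm wide; open, the fingers measure 119 mm over their backs; the gripper's body (75 mm by 177 mm) begins 78 mm behind the grasp point.
Start: joints at [-1.342, 0.087, 1.371, -0, 1.684, -0.103], TCP at [0.179, -0.52, 0.214] pointing down, gripper open.
Joint ranges: [-3.1, 3.1], [-0.76, 2.03], [0.27, 2.55], [-1.08, 4.22], [0.17, 2.65], [-2.57, 2.57]. Speed limits (rad/s): [2.79, 2.79, 3.14, 3.14, 3.14, 3.14].

### API

Orientations are given as [roll, pitch, yaw] about the fixed x, y, z axes, in that order (R = Rz(yaw) Ry(pitch) Rx(roll)).
In Python, from bench import robot gives the robot as it stands.
- The arm moves only by the tool step_arm, never from a script. Its argument "commands" is a list of rows, each an object with "xyz": the shift along the world's x, y, z in m, a list of three; "twist": the turn, a rotation vector about the world's x, y, z in degrees, a list of three. In form: [{"xyz": [tx, ty, tz], "twist": [ax, ay, az]}, ...]. A call has 1 to 12 rows; each row is the pose to reach, as a shift and turn from the pose commanded when the call began; what a row does not reach only later rows make up. A row lasts 1/12 s, in which the tool goes at most 41.7 mm and 7.16 degrees, less where a joint would pass 70% of its speed; a pose out of reach is approached as far as the arm can. A call with a gripper value outside its range is refused whole. "fingers" is the closure in counts, from 0 (fully open) to 255 (shut), set as the call begins (left out, the last holds). The fingers move at their own pace and stop on an object; the grip force is fixed at half the most. Time passes only in rows, so rows that repeat a pose let the fingers close. It gives the time, the measured TCP pose, the force and the opening at its end, in the units of the state.
- robot.get_obs(): the state, without advancing time (a new reading comes with each control period).
- robot.snapshot(name): name is "scene" or "top" or "wrist"; returns (picture, depth): 384x512x3 uint8, red, green, blue; 384x512 float32, m along the optical axis (not along the pixel's ray), 0 where there is no reading.
- robot.camera_info(name): a dict with "fx", "fy", "cx", "cy" (pixels), "R" (3x3) and "t" (3): a world point X has camera coordinates R X + t. Camera axes: x right, y down, z forward; pixel columns grow to the right and rows downward; lengths in m; the calibration is good to about 2 mm. A picture is of the moment at which its call begins: read the wrist's pose just before it. camera_info takes no time and is no camera call; for the wrist camera it gives the pose at the moment of the call.
- robot.close_job(): hands the job in, once; it reports no verdict.
The state is a dict: "time": time; "joint_positions": joint angles; "qvel": joint speeds; "joint_torque": joint torques, N m; "tool_pos": TCP position; "ee_rot": TCP orientation; "wrist_force": force on the tool from outside, world axes, zero at the start; "wrist_torque": the same for the moment, N m; "width": finger opening in m.
Only numpy, scipy, OpenCV 4.12 (cv2) and the standard library are available. Lean on these libraries where they do the work, as an engineer would, in place of code of your own. Each camera call takes 0.05 s, during which the arm holds its last target.

### The job

Each bay of the gauge rack has a hinged tag in front of a small black cradle: tip the tags over with a fingertip so that every bay with a white gauge block in its cradle has its tag lying back towards the cradle (disc face up), and every bay with an empty cradle has its tag lying forward, away from the cradle (bar face up). Push over only the tags that are wrong and leave the right ones as they are. Pick nothing up, and leave the gauge blocks and everything else standing about where they are.

Things in the scene. Friction and masses are not known exactly. Their poses are not given: they have to be found in the camera images.
- mark_1: Dark steel hinge bracket of one tag, 44 x 60 mm, 29 mm high, fixed on the grey rack plate (plate 190 x 420 mm, 12 mm thick). Origin: centre of its underside, on the top of the plate. Its x axis points from the tag to that bay's cradle (away from the robot), its y axis runs along the hinge and along the row, z up. The hinge line is 16 mm above the origin. The four brackets stand in a row, 95 mm apart, in an order that varies.
- mark_2: Dark steel hinge bracket of one tag, 44 x 60 mm, 29 mm high, fixed on the grey rack plate (plate 190 x 420 mm, 12 mm thick). Origin: centre of its underside, on the top of the plate. Its x axis points from the tag to that bay's cradle (away from the robot), its y axis runs along the hinge and along the row, z up. The hinge line is 16 mm above the origin. The four brackets stand in a row, 95 mm apart, in an order that varies.
- mark_3: Dark steel hinge bracket of one tag, 44 x 60 mm, 29 mm high, fixed on the grey rack plate (plate 190 x 420 mm, 12 mm thick). Origin: centre of its underside, on the top of the plate. Its x axis points from the tag to that bay's cradle (away from the robot), its y axis runs along the hinge and along the row, z up. The hinge line is 16 mm above the origin. The four brackets stand in a row, 95 mm apart, in an order that varies.
- mark_4: Dark steel hinge bracket of one tag, 44 x 60 mm, 29 mm high, fixed on the grey rack plate (plate 190 x 420 mm, 12 mm thick). Origin: centre of its underside, on the top of the plate. Its x axis points from the tag to that bay's cradle (away from the robot), its y axis runs along the hinge and along the row, z up. The hinge line is 16 mm above the origin. The four brackets stand in a row, 95 mm apart, in an order that varies.
- tag_1 (a joint): Lean of the aluminium tag on mark_1, rad: a plate 44 mm wide, 3 mm thick, its free edge 60 mm from the hinge. 0 = upright, -0.8 = on its front stop (leaning to the robot, bar face up), +0.8 = on its back stop (leaning to its cradle, disc face up). It swings freely (28 to 56 g), falling within about 1 s onto the stop it leans to; resting, its free edge is 43 mm from the hinge line horizontally and 58 mm above the plate.
- tag_2 (a joint): Lean of the aluminium tag on mark_2, rad: a plate 44 mm wide, 3 mm thick, its free edge 60 mm from the hinge. 0 = upright, -0.8 = on its front stop (leaning to the robot, bar face up), +0.8 = on its back stop (leaning to its cradle, disc face up). It swings freely (28 to 56 g), falling within about 1 s onto the stop it leans to; resting, its free edge is 43 mm from the hinge line horizontally and 58 mm above the plate.
- tag_3 (a joint): Lean of the aluminium tag on mark_3, rad: a plate 44 mm wide, 3 mm thick, its free edge 60 mm from the hinge. 0 = upright, -0.8 = on its front stop (leaning to the robot, bar face up), +0.8 = on its back stop (leaning to its cradle, disc face up). It swings freely (28 to 56 g), falling within about 1 s onto the stop it leans to; resting, its free edge is 43 mm from the hinge line horizontally and 58 mm above the plate.
- tag_4 (a joint): Lean of the aluminium tag on mark_4, rad: a plate 44 mm wide, 3 mm thick, its free edge 60 mm from the hinge. 0 = upright, -0.8 = on its front stop (leaning to the robot, bar face up), +0.8 = on its back stop (leaning to its cradle, disc face up). It swings freely (28 to 56 g), falling within about 1 s onto the stop it leans to; resting, its free edge is 43 mm from the hinge line horizontally and 58 mm above the plate.
- bay_1 (a point): Centre of the cradle place of mark_1's bay: 100 mm from mark_1's origin along its x axis, at the plate's top. Each bay has a black open cradle there, 52 x 47 mm, 12 mm high; empty unless a gauge block lies in it.
- bay_2 (a point): Centre of the cradle place of mark_2's bay: 100 mm from mark_2's origin along its x axis, at the plate's top. Each bay has a black open cradle there, 52 x 47 mm, 12 mm high; empty unless a gauge block lies in it.
- bay_3 (a point): Centre of the cradle place of mark_3's bay: 100 mm from mark_3's origin along its x axis, at the plate's top. Each bay has a black open cradle there, 52 x 47 mm, 12 mm high; empty unless a gauge block lies in it.
- bay_4 (a point): Centre of the cradle place of mark_4's bay: 100 mm from mark_4's origin along its x axis, at the plate's top. Each bay has a black open cradle there, 52 x 47 mm, 12 mm high; empty unless a gauge block lies in it.
- gauge_a_c (a point): Centre of a white ceramic gauge block, 40 x 35 x 9 mm, lying loose in the cradle of one bay (it fills that bay). Its top is about 12 mm above the rack plate.
- gauge_b_c (a point): Centre of a white ceramic gauge block, 40 x 35 x 9 mm, lying loose in the cradle of one bay (it fills that bay). Its top is about 12 mm above the rack plate.
- spare_c (a point): Centre of a like white ceramic block, 40 x 35 x 9 mm, lying on the granite beside the rack on the right (-y), in no bay. Leave it.
- parallel_1_c (a point): Centre of a steel parallel, 120 x 16 x 12 mm, lying on the granite beside the rack on the left (+y), its length away from the robot. Leave it.
- parallel_2_c (a point): Centre of a steel parallel, 120 x 16 x 12 mm, lying on the granite beside the rack on the left (+y), its length away from the robot. Leave it.
- square: Aluminium toolmaker's square lying on the granite to the right of the rack: stock 110 x 22 x 18 mm along its x, blade 130 mm along its +y. Origin under the middle of the stock. Leave it.
- plug: Steel plug gauge, 18 mm across, 40 mm tall, standing loose on the rack plate between the two middle tags. Origin at its foot. Leave it.
- ring_gauge: Steel ring gauge, 32 mm across, 14 mm high, lying loose on the rack plate between two cradles. Origin at its underside. Leave it.
- indicator_tip (a point): Contact ball of the chrome test indicator, 110 mm above the granite, on an arm 185 mm up that turns on a column beyond the rack's left (+y) end. Leave it.
There are look-alikes about, which are no part of the job. What is shaped like the part that bears gauge_a_c but brown or turquoise is not meant.

How it is judged:
At the end, for the whole second after the job is handed in: Every tag whose bay holds a gauge block leans back to its cradle by more than 0.6 rad, every other tag leans forward by more than 0.6 rad; the two gauge blocks are within 12 mm and the other things within 20 mm of where they were (((horizontal distance between any of gauge_a_c, gauge_b_c and bay_1 below 0.025 m and value of joint tag_1 above 0.6 rad) or (not (horizontal distance between any of gauge_a_c, gauge_b_c and bay_1 below 0.025 m) and value of joint tag_1 below -0.6 rad)) and ((horizontal distance between any of gauge_a_c, gauge_b_c and bay_2 below 0.025 m and value of joint tag_2 above 0.6 rad) or (not (horizontal distance between any of gauge_a_c, gauge_b_c and bay_2 below 0.025 m) and value of joint tag_2 below -0.6 rad)) and ((horizontal distance between any of gauge_a_c, gauge_b_c and bay_3 below 0.025 m and value of joint tag_3 above 0.6 rad) or (not (horizontal distance between any of gauge_a_c, gauge_b_c and bay_3 below 0.025 m) and value of joint tag_3 below -0.6 rad)) and ((horizontal distance between any of gauge_a_c, gauge_b_c and bay_4 below 0.025 m and value of joint tag_4 above 0.6 rad) or (not (horizontal distance between any of gauge_a_c, gauge_b_c and bay_4 below 0.025 m) and value of joint tag_4 below -0.6 rad)) and distance of each of gauge_a_c, gauge_b_c from where it was at the start of the episode below 0.012 m and distance of each of spare_c, parallel_1_c, parallel_2_c, square, plug, ring_gauge, indicator_tip from where it was at the start of the episode below 0.02 m); the robot touches nothing.
It fails at once if a tag that was already right is tipped up ((horizontal distance between any of gauge_a_c, gauge_b_c and bay_1 below 0.025 m and value of joint tag_1 below 0.3 rad) or (not (horizontal distance between any of gauge_a_c, gauge_b_c and bay_2 below 0.025 m) and value of joint tag_2 above -0.3 rad) or (not (horizontal distance between any of gauge_a_c, gauge_b_c and bay_3 below 0.025 m) and value of joint tag_3 above -0.3 rad) or (not (horizontal distance between any of gauge_a_c, gauge_b_c and bay_4 below 0.025 m) and value of joint tag_4 above -0.3 rad)).
It fails at once if a gauge block is shifted more than 12 mm or lifted (distance of any of gauge_a_c, gauge_b_c from where it was at the start of the episode above 0.012 m).
It fails at once if another thing on the bench is shifted more than 20 mm or lifted (distance of any of spare_c, parallel_1_c, parallel_2_c, square, plug, ring_gauge, indicator_tip from where it was at the start of the episode above 0.02 m).
It also fails if it takes over 45 s, if anything falls off the work surface, if the arm or the gripper's body presses on something with over 40 N, if the wrist force passes 120 N, or if a joint passes its speed limit or range.

## Working session

There is one attempt and no reset: what is moved stays moved. The work goes in short steps, Python scripts to look and compute and a tool call to move; the robot and the scene stay as the last step left them, time stands still between calls to the robot, and variables do not carry over. Pictures are saved under pics/ and viewed, and the job is handed in when it is done.

Besides the shell and the picture viewer there is one more tool, called after "Emit:" as name(argument=value, ...) on one line, values as JSON. step_arm: Moves the arm, as the interface text tells. Its arguments: {"type":"object","properties":{"commands":{"type":"array"},"fingers":{"type":"number"}},"required":["commands"]}

```bash
mkdir -p pics; ls; cat > h.py <<'E'
import numpy as np,cv2
from bench import robot
def snap(n,f):
    ci=robot.camera_info(n); p,d=robot.snapshot(n)
    cv2.imwrite('pics/'+f+'.png',p[:,:,::-1]); np.savez('pics/'+f+'.npz',p=p,d=d,**{k:np.array(ci[k]) for k in ['fx','fy','cx','cy','R','t']})
def ld(f): return np.load('pics/'+f+'.npz')
def pt(c,u,v,z=None):
    R,t=c['R'],c['t']; r=np.array([(u-c['cx'])/c['fx'],(v-c['cy'])/c['fy'],1.])
    o=-R.T@t; w=R.T@r
    s=c['d'][int(round(v)),int(round(u))] if z is None else (z-o[2])/w[2]
    return o+s*w
E
python3 - <<'E'
from h import *
for n in ['scene','top','wrist']: snap(n,n+'0')
print(robot.get_obs())
for n in ['scene','top']:
    c=ld(n+'0'); print(n,-c['R'].T@c['t'],c['R'][2],c['fx'])
E
```

```text
pics
{'time': 0.15, 'joint_positions': array([-1.34212045e+00,  8.78086539e-02,  1.37188772e+00,  7.84125261e-06,
        1.68360131e+00, -1.03107394e-01]), 'qvel': array([ 5.32353433e-05, -4.66246692e-03, -5.73480558e-03, -4.44618439e-04,
       -1.12628360e-03, -1.01231377e-05]), 'joint_torque': array([ 1.44999864e-03, -3.40643799e+01, -3.02793503e+01,  7.18511757e-02,
        3.04489606e-02, -1.15249818e-04]), 'tool_pos': array([ 0.17905377, -0.5196121 ,  0.21257007]), 'ee_rot': array([-1.57061308,  0.00169518, -1.23901202]), 'wrist_force': array([-0.4179912 ,  0.55305583, -1.22896422]), 'wrist_torque': array([ 0.00852174, -0.04869121,  0.00279779]), 'width': 0.09408241220687345}
scene [1.80123617 0.18126688 0.8845378 ] [-0.84039312 -0.09774039 -0.53309119] 481.0854102904966
top [0.52021284 0.01427849 1.07400477] [ 0.06227449 -0.00791402 -0.99802768] 354.39703296420896
```

View pics/scene0.png

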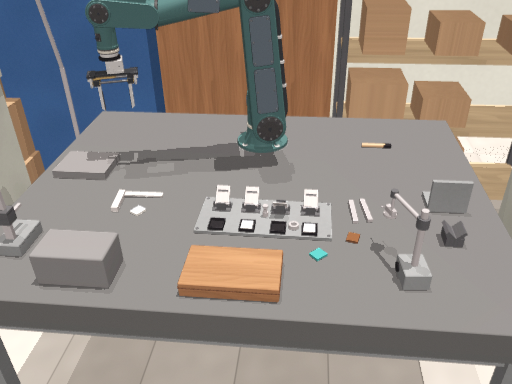

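View pics/top0.png

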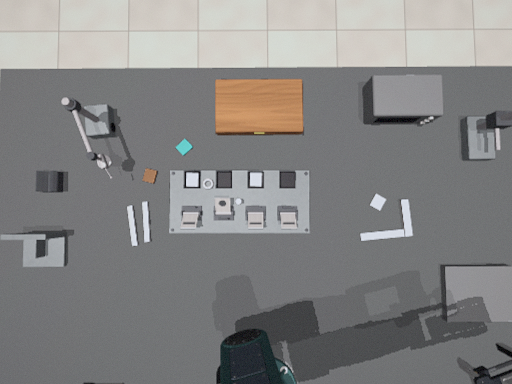

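View pics/wrist0.png

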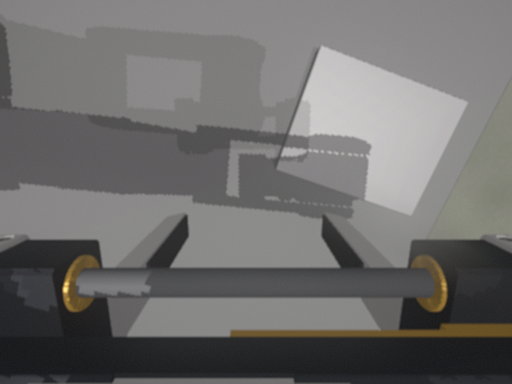

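The gauges look to be in the first and third bays from the left (+y). I'll zoom in to check this and the tag states.

```bash
python3 - <<'E'
from h import *
a=cv2.imread('pics/top0.png')[160:245,160:320]; b=cv2.imread('pics/scene0.png')[175:245,185:345]
cv2.imwrite('pics/z.png',np.vstack([cv2.resize(a,(800,425),interpolation=2)]))
cv2.imwrite('pics/z2.png',cv2.resize(b,(800,350),interpolation=2))
c=ld('top0')
for u,v in [(178,220),(170,171),(309,171),(309,232),(170,232)]: print(u,v,pt(c,u,v).round(4),pt(c,u,v,.012).round(4))
E
```

```text
178 220 [0.5024 0.2446 0.0123] [0.5024 0.2446 0.012 ]
170 171 [0.6497 0.2694 0.0113] [0.6496 0.2692 0.012 ]
309 171 [ 0.6472 -0.1514 -0.0014] [ 0.6457 -0.1493  0.012 ]
309 232 [ 0.4626 -0.1458  0.0118] [ 0.4626 -0.1458  0.012 ]
170 232 [0.4669 0.2689 0.0095] [0.467  0.2683 0.012 ]
```

View pics/z.png

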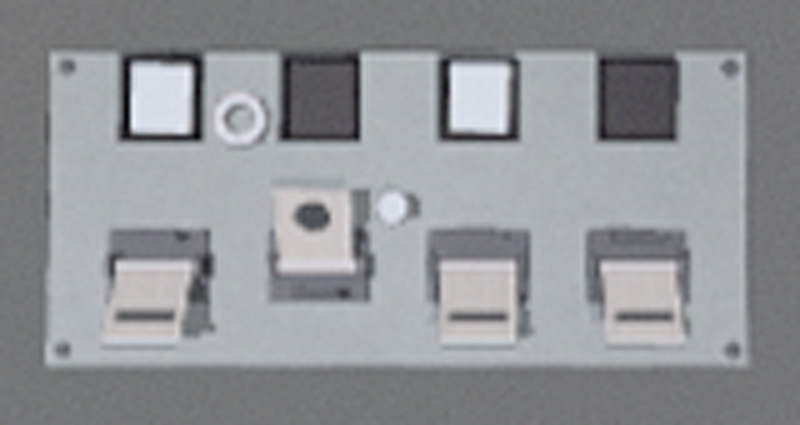

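View pics/z2.png

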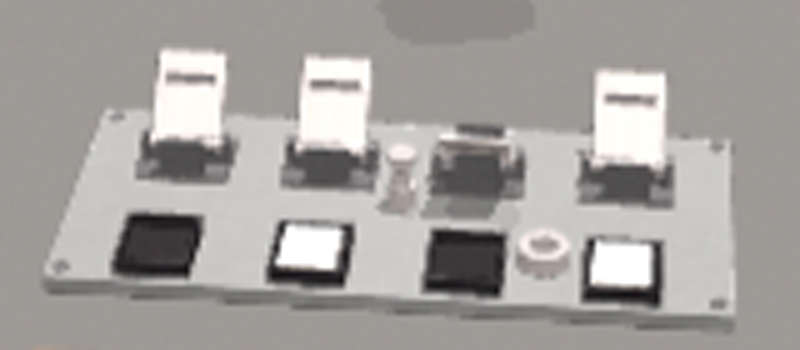

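The zoomed top view shows white blocks in bays A (left) and C (third), with B and D empty. A, C and D lean forward (bar up) and B leans back (disc up), so A, B and C are wrong and D is right. Next I'll measure the tags from both views.

```bash
python3 - <<'E'
from h import *
for n in ['top0','scene0']:
    c=ld(n); d=c['d']; v,u=np.mgrid[:384,:512]
    r=np.stack([(u-c['cx'])/c['fx'],(v-c['cy'])/c['fy'],np.ones_like(u,float)],-1)*d[...,None]
    P=(r-c['t'])@c['R']; P[d==0]=9
    print(n)
    m=(abs(P[...,0]-.55)<.1)&(abs(P[...,1]-.06)<.21)&(P[...,2]>.046)&(P[...,2]<.12)
    k,l,s,_=cv2.connectedComponentsWithStats(m.astype(np.uint8))
    for i in range(1,k):
        if s[i,4]<4: continue
        Q=P[l==i]; e=Q[Q[:,2]>np.percentile(Q[:,2],80)]
        print(s[i],'lo',Q.min(0).round(3),'hi',Q.max(0).round(3),'top-edge mean',e.mean(0).round(4))
    # brackets
    g=c['p'].mean(2); m2=(abs(P[...,0]-.52)<.05)&(abs(P[...,1]-.06)<.21)&(P[...,2]>.02)&(P[...,2]<.05)&(g<130)
    k,l,s,_=cv2.connectedComponentsWithStats(m2.astype(np.uint8))
    for i in range(1,k):
        if s[i,4]<12: continue
        Q=P[l==i]; print('brk',s[i,4],Q.min(0).round(3),Q.max(0).round(3))
    # white blocks/cradles
    w=(c['p'].min(2)>200)&(P[...,0]>.58)&(P[...,0]<.67)&(abs(P[...,1]-.06)<.21)
    k,l,s,ce=cv2.connectedComponentsWithStats(w.astype(np.uint8))
    for i in range(1,k):
        if s[i,4]>8: print('white',s[i,4],np.median(P[l==i],0).round(4))
# bracket corner pixels in zoom (z.png scale 5, offset 160,160), at z .041 / .012
c=ld('top0')
for nm,(a,b,x1,y1) in dict(A=(108,230,210,262),B=(268,272,372,300),C=(430,230,530,262),D=(587,230,690,262)).items():
    print(nm,pt(c,160+a/5-.5,160+b/5-.5,.041).round(4),pt(c,160+x1/5-.5,160+y1/5-.5,.041).round(4))
E
```

```text
top0
[214 198  16  11 154] lo [0.536 0.088 0.046] hi [0.565 0.132 0.075] top-edge mean [0.5619 0.1078 0.0696]
[235 199   6   6  29] lo [0.547 0.058 0.047] hi [0.562 0.072 0.054] top-edge mean [0.5558 0.0634 0.0534]
[180 219  17  10 145] lo [0.48  0.184 0.047] hi [0.506 0.227 0.071] top-edge mean [0.4821 0.2053 0.0682]
[248 218  15  11 141] lo [ 0.478 -0.005  0.046] hi [0.506 0.035 0.072] top-edge mean [0.4802 0.0155 0.0687]
[281 218  16  11 146] lo [ 0.477 -0.101  0.046] hi [ 0.506 -0.058  0.071] top-edge mean [ 0.4794 -0.0809  0.0686]
brk 12 [0.54  0.189 0.023] [0.54  0.218 0.047]
white 143 [0.6233 0.2016 0.023 ]
white 142 [0.622  0.0138 0.0234]
white 34 [0.611  0.1537 0.0252]
scene0
[216 185  14  11 122] lo [ 0.473 -0.101  0.046] hi [ 0.507 -0.057  0.071] top-edge mean [ 0.4828 -0.0785  0.0655]
[245 187  14  11 128] lo [ 0.474 -0.006  0.046] hi [0.513 0.037 0.069] top-edge mean [0.4828 0.016  0.0654]
[304 190  14  11 131] lo [0.479 0.185 0.046] hi [0.512 0.227 0.069] top-edge mean [0.4858 0.2076 0.066 ]
[273 202  14   4  39] lo [0.547 0.09  0.046] hi [0.57  0.131 0.069] top-edge mean [0.5658 0.1037 0.0676]
[262 204   6   5  21] lo [0.545 0.056 0.046] hi [0.569 0.072 0.051] top-edge mean [0.5636 0.0644 0.0505]
brk 20 [0.499 0.097 0.029] [0.515 0.125 0.043]
brk 54 [ 0.535 -0.095  0.02 ] [ 0.547 -0.064  0.04 ]
brk 47 [ 0.525 -0.002  0.021] [0.547 0.029 0.04 ]
brk 63 [0.536 0.096 0.021] [0.55  0.127 0.048]
brk 51 [0.527 0.19  0.02 ] [0.55  0.222 0.042]
white 140 [0.6102 0.0651 0.0093]
white 87 [0.6225 0.014  0.0213]
white 38 [0.6071 0.1571 0.0229]
white 91 [0.6267 0.204  0.0217]
white 17 [0.6427 0.1444 0.0099]
A [0.5448 0.2295 0.041 ] [0.5256 0.1702 0.041 ]
B [0.5195 0.1366 0.041 ] [0.5026 0.0762 0.041 ]
C [0.5429 0.0422 0.041 ] [ 0.5237 -0.0158  0.041 ]
D [ 0.542  -0.0493  0.041 ] [ 0.5228 -0.109   0.041 ]
```

C first. I'll move to a point in front of it at height with the jaws shut, and turn the jaws to lie along the row.

Emit:
step_arm(commands=[{"xyz":[0.018,0.036,0],"twist":[0,0,-2]},{"xyz":[0.036,0.072,0],"twist":[0,0,-4]},{"xyz":[0.054,0.108,0],"twist":[0,0,-6]},{"xyz":[0.072,0.144,0],"twist":[0,0,-8]},{"xyz":[0.09,0.18,0],"twist":[0,0,-10]},{"xyz":[0.108,0.216,0],"twist":[0,0,-12]},{"xyz":[0.126,0.252,0],"twist":[0,0,-14]},{"xyz":[0.144,0.288,0],"twist":[0,0,-16]},{"xyz":[0.162,0.324,0],"twist":[0,0,-18]},{"xyz":[0.18,0.36,0],"twist":[0,0,-19]},{"xyz":[0.198,0.396,0],"twist":[0,0,-19]},{"xyz":[0.21,0.42,0],"twist":[0,0,-19]}], fingers=255)

```text
time: 1.15
tool_pos: [0.3898, -0.0969, 0.2134]
ee_rot: [-1.57, 0.001, -1.568]
wrist_force: [0.2, -1.0, -0.6]
width: 0.0173
```

Emit:
step_arm(commands=[{"xyz":[0.015,0.035,0],"twist":[0,0,0]},{"xyz":[0.03,0.07,0],"twist":[0,0,0]},{"xyz":[0.045,0.1,0],"twist":[0,0,0]},{"xyz":[0.05,0.112,0],"twist":[0,0,0]},{"xyz":[0.05,0.112,0],"twist":[0,0,0]},{"xyz":[0.05,0.112,0],"twist":[0,0,0]}])

```text
time: 1.65
tool_pos: [0.4389, 0.0123, 0.213]
ee_rot: [-1.572, -0.001, -1.569]
wrist_force: [-0.9, -0.2, -0.1]
width: 0.0009
```

```bash
python3 - <<'E'
from h import *
for n in ['scene','wrist']: snap(n,n+'1')
print(robot.get_obs()['tool_pos'],robot.get_obs()['width'])
b=cv2.imread('pics/scene1.png')[60:260,150:350]
cv2.imwrite('pics/z3.png',cv2.resize(b,(600,600),interpolation=2))
E
```

```text
[0.4387665  0.01120415 0.21331894] 0.0009255329107503234
```

View pics/z3.png

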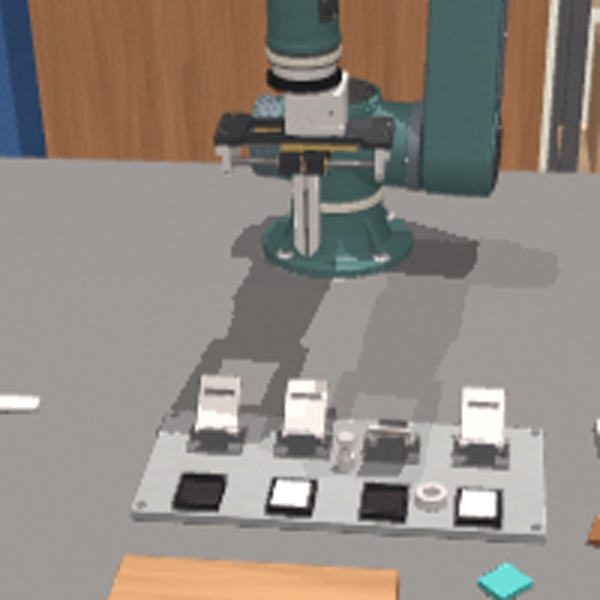

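View pics/wrist1.png

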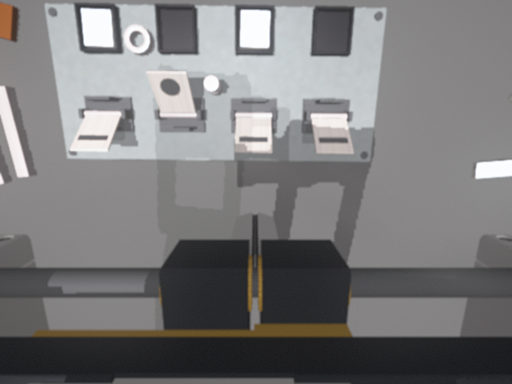

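The wrist view shows the shut fingers (column 255) lined up with tag C (columns 235–273). I'll descend and then push it back.

Emit:
step_arm(commands=[{"xyz":[0,0.003,-0.03],"twist":[0,0,0]},{"xyz":[0,0.003,-0.06],"twist":[0,0,0]},{"xyz":[0,0.003,-0.09],"twist":[0,0,0]},{"xyz":[0,0.003,-0.12],"twist":[0,0,0]},{"xyz":[0,0.003,-0.14],"twist":[0,0,0]},{"xyz":[0,0.003,-0.146],"twist":[0,0,0]},{"xyz":[0,0.003,-0.146],"twist":[0,0,0]},{"xyz":[0.008,0.003,-0.146],"twist":[0,0,0]},{"xyz":[0.016,0.003,-0.146],"twist":[0,0,0]},{"xyz":[0.024,0.003,-0.146],"twist":[0,0,0]}])

```text
time: 2.58
tool_pos: [0.4657, 0.0145, 0.0697]
ee_rot: [-1.566, -0.001, -1.571]
wrist_force: [0.7, 0.4, 0.3]
width: 0.0004
```

Emit:
step_arm(commands=[{"xyz":[0.007,0,0],"twist":[0,0,0]},{"xyz":[0.014,0,0],"twist":[0,0,0]},{"xyz":[0.021,0,0],"twist":[0,0,0]},{"xyz":[0.028,0,0],"twist":[0,0,0]},{"xyz":[0.035,0,0],"twist":[0,0,0]},{"xyz":[0.042,0,0],"twist":[0,0,0]},{"xyz":[0.049,0,0],"twist":[0,0,0]},{"xyz":[0.056,0,0],"twist":[0,0,0]},{"xyz":[0.063,0,0],"twist":[0,0,0]},{"xyz":[0.068,0,0],"twist":[0,0,0]},{"xyz":[0.068,0,0],"twist":[0,0,0]}])

```text
time: 3.5
tool_pos: [0.5322, 0.0149, 0.0675]
ee_rot: [-1.57, -0.0, -1.571]
wrist_force: [0.1, 0.7, 0.1]
width: 0.0006
```

```bash
python3 - <<'E'
from h import *
snap('scene','scene2')
b=cv2.imread('pics/scene2.png')[130:250,180:360]
cv2.imwrite('pics/z4.png',cv2.resize(b,(750,500),interpolation=2))
E
```

```text
(no output)
```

View pics/z4.png

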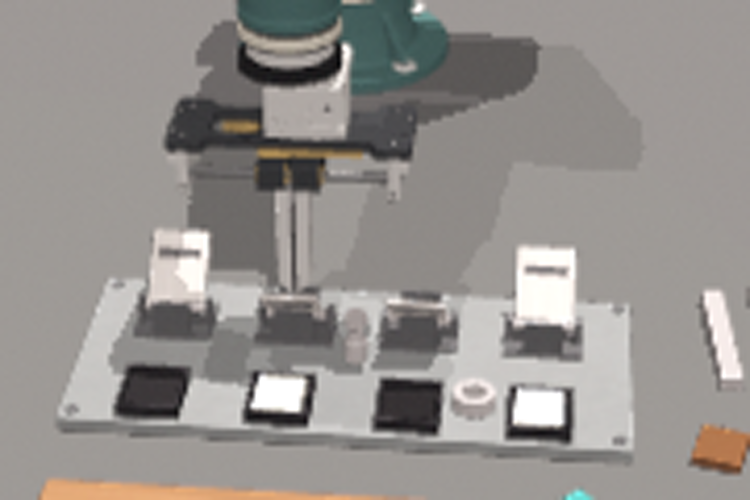

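Tag C now lies back like B (crop px 290,300), and the plug and blocks are undisturbed. I'll withdraw and go to tag A.

Emit:
step_arm(commands=[{"xyz":[-0.02,0,0],"twist":[0,0,0]},{"xyz":[-0.045,0,0],"twist":[0,0,0]},{"xyz":[-0.07,0,0],"twist":[0,0,0]},{"xyz":[-0.094,0,0],"twist":[0,0,0]},{"xyz":[-0.094,0.01,0],"twist":[0,0,0]},{"xyz":[-0.094,0.04,0],"twist":[0,0,0]},{"xyz":[-0.094,0.075,0],"twist":[0,0,0]},{"xyz":[-0.094,0.11,0],"twist":[0,0,0]},{"xyz":[-0.094,0.145,0],"twist":[0,0,0]},{"xyz":[-0.094,0.175,0],"twist":[0,0,0]},{"xyz":[-0.094,0.191,0],"twist":[0,0,0]},{"xyz":[-0.094,0.191,0],"twist":[0,0,0]}])

```text
time: 4.55
tool_pos: [0.4371, 0.2094, 0.0677]
ee_rot: [-1.57, 0.002, -1.566]
wrist_force: [0.2, -0.2, -0.3]
width: 0.0007
```

Emit:
step_arm(commands=[{"xyz":[0.008,0,0],"twist":[0,0,0]},{"xyz":[0.016,0,0],"twist":[0,0,0]},{"xyz":[0.024,0,0],"twist":[0,0,0]},{"xyz":[0.032,0,0],"twist":[0,0,0]},{"xyz":[0.04,0,0],"twist":[0,0,0]},{"xyz":[0.048,0,0],"twist":[0,0,0]},{"xyz":[0.056,0,0],"twist":[0,0,0]},{"xyz":[0.064,0,0],"twist":[0,0,0]},{"xyz":[0.072,0,0],"twist":[0,0,0]},{"xyz":[0.08,0,0],"twist":[0,0,0]},{"xyz":[0.088,0,0],"twist":[0,0,0]},{"xyz":[0.096,0,0],"twist":[0,0,0]}])

```text
time: 5.55
tool_pos: [0.5339, 0.206, 0.0674]
ee_rot: [-1.571, -0.0, -1.57]
wrist_force: [-0.4, -0.2, -0.4]
width: 0.0004
```

Emit:
step_arm(commands=[{"xyz":[0,0,0],"twist":[0,0,0]},{"xyz":[0,0,0],"twist":[0,0,0]},{"xyz":[0,0,0],"twist":[0,0,0]}])

```text
time: 5.8
tool_pos: [0.533, 0.206, 0.0674]
ee_rot: [-1.571, -0.0, -1.571]
wrist_force: [-0.1, -0.3, -0.7]
width: 0.0006
```

```bash
python3 - <<'E'
from h import *
snap('scene','scene3')
b=cv2.imread('pics/scene3.png')[130:250,180:360]
cv2.imwrite('pics/z5.png',cv2.resize(b,(750,500),interpolation=2))
E
```

```text
(no output)
```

View pics/z5.png

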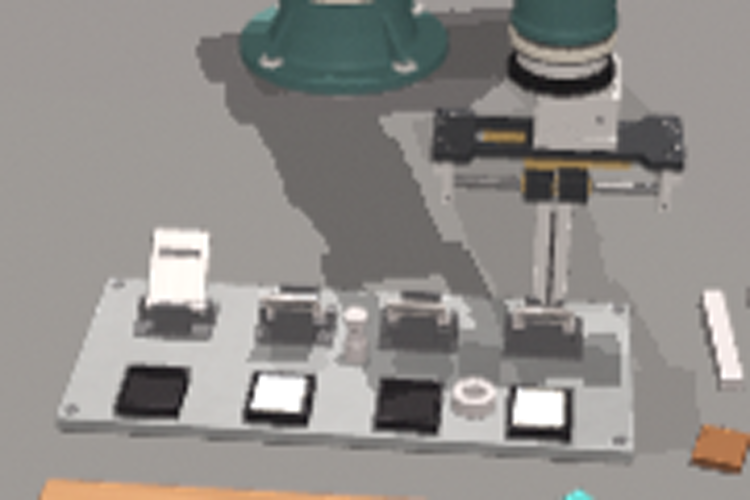

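Tag A lies back too (crop px 545,315). For tag B I'll lift, pass over to its cradle side, and descend there.

Emit:
step_arm(commands=[{"xyz":[-0.02,0,0],"twist":[0,0,0]},{"xyz":[-0.03,0,0.02],"twist":[0,0,0]},{"xyz":[-0.03,0,0.05],"twist":[0,0,0]},{"xyz":[-0.03,0,0.08],"twist":[0,0,0]},{"xyz":[-0.02,-0.02,0.09],"twist":[0,0,0]},{"xyz":[0.005,-0.045,0.09],"twist":[0,0,0]},{"xyz":[0.03,-0.07,0.09],"twist":[0,0,0]},{"xyz":[0.05,-0.09,0.09],"twist":[0,0,0]},{"xyz":[0.067,-0.098,0.09],"twist":[0,0,0]},{"xyz":[0.067,-0.098,0.09],"twist":[0,0,0]},{"xyz":[0.067,-0.098,0.09],"twist":[0,0,0]}])

```text
time: 6.77
tool_pos: [0.6, 0.1077, 0.1571]
ee_rot: [-1.572, 0.0, -1.572]
wrist_force: [0.4, -0.0, -1.2]
width: 0.0004
```

Emit:
step_arm(commands=[{"xyz":[0,0,-0.03],"twist":[0,0,0]},{"xyz":[0,0,-0.06],"twist":[0,0,0]},{"xyz":[0,0,-0.08],"twist":[0,0,0]},{"xyz":[0,0,-0.09],"twist":[0,0,0]},{"xyz":[0,0,-0.09],"twist":[0,0,0]},{"xyz":[0,0,-0.09],"twist":[0,0,0]}])

```text
time: 7.27
tool_pos: [0.5997, 0.1088, 0.068]
ee_rot: [-1.571, 0.0, -1.569]
wrist_force: [-0.8, 0.2, 0.4]
width: 0.0005
```

```bash
python3 - <<'E'
from h import *
snap('scene','scene4')
b=cv2.imread('pics/scene4.png')[130:250,180:360]
cv2.imwrite('pics/z6.png',cv2.resize(b,(750,500),interpolation=2))
E
```

```text
(no output)
```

View pics/z6.png

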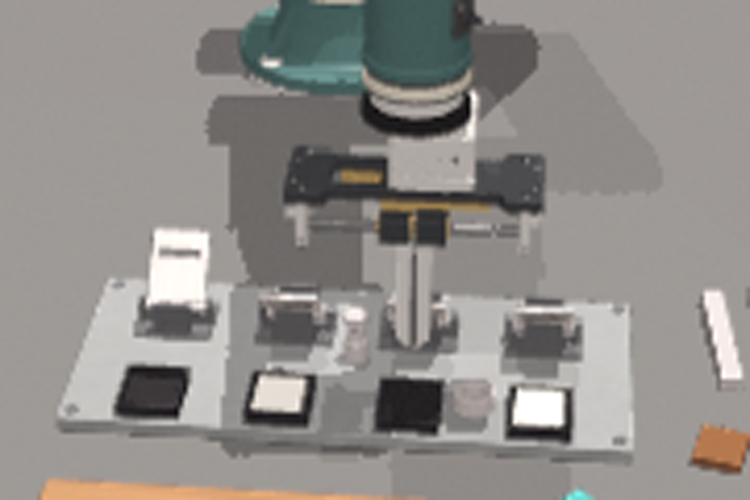

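The fingertip stands behind tag B (crop px 412,345). Now I'll push it towards the robot.

Emit:
step_arm(commands=[{"xyz":[-0.008,0,0],"twist":[0,0,0]},{"xyz":[-0.016,0,0],"twist":[0,0,0]},{"xyz":[-0.024,0,0],"twist":[0,0,0]},{"xyz":[-0.032,0,0],"twist":[0,0,0]},{"xyz":[-0.04,0,0],"twist":[0,0,0]},{"xyz":[-0.048,0,0],"twist":[0,0,0]},{"xyz":[-0.056,0,0],"twist":[0,0,0]},{"xyz":[-0.064,0,0],"twist":[0,0,0]},{"xyz":[-0.072,0,0],"twist":[0,0,0]},{"xyz":[-0.08,0,0],"twist":[0,0,0]},{"xyz":[-0.088,0,0],"twist":[0,0,0]},{"xyz":[-0.088,0,0],"twist":[0,0,0]}])

```text
time: 8.32
tool_pos: [0.5105, 0.1081, 0.0673]
ee_rot: [-1.572, -0.0, -1.57]
wrist_force: [-0.8, 0.3, -0.2]
width: 0.0005
```

Emit:
step_arm(commands=[{"xyz":[0,0,0],"twist":[0,0,0]},{"xyz":[0,0,0],"twist":[0,0,0]},{"xyz":[0.02,0,0],"twist":[0,0,0]},{"xyz":[0.03,0,0.02],"twist":[0,0,0]},{"xyz":[0.03,0,0.05],"twist":[0,0,0]},{"xyz":[0.03,0,0.08],"twist":[0,0,0]},{"xyz":[0.03,0,0.11],"twist":[0,0,0]},{"xyz":[0.03,0,0.14],"twist":[0,0,0]},{"xyz":[0,-0.01,0.15],"twist":[0,0,0]},{"xyz":[-0.04,-0.01,0.15],"twist":[0,0,0]},{"xyz":[-0.08,-0.01,0.15],"twist":[0,0,0]},{"xyz":[-0.11,-0.01,0.15],"twist":[0,0,0]}])

```text
time: 9.32
tool_pos: [0.4005, 0.0979, 0.2179]
ee_rot: [-1.571, 0.0, -1.571]
wrist_force: [0.3, 0.1, -0.1]
width: 0.0006
```

Emit:
step_arm(commands=[{"xyz":[-0.03,0,0],"twist":[0,0,0]},{"xyz":[-0.06,0,0],"twist":[0,0,0]},{"xyz":[-0.08,0,0],"twist":[0,0,0]},{"xyz":[-0.08,0,0],"twist":[0,0,0]},{"xyz":[-0.08,0,0],"twist":[0,0,0]},{"xyz":[-0.08,0,0],"twist":[0,0,0]}])

```text
time: 9.82
tool_pos: [0.3231, 0.098, 0.2178]
ee_rot: [-1.57, -0.0, -1.571]
wrist_force: [-0.2, -0.5, 0.1]
width: 0.0007
```

```bash
python3 - <<'E'
from h import *
snap('scene','scene5');snap('top','top5')
a=cv2.imread('pics/top5.png')[160:245,160:320]; b=cv2.imread('pics/scene5.png')[175:245,185:345]
cv2.imwrite('pics/z7.png',np.vstack([cv2.resize(a,(640,320),interpolation=2),cv2.resize(b,(640,280),interpolation=2)]))
a,b=ld('top0'),ld('top5')
for nm,lo,hi in [('blocks',(.58,-.15),(.67,.27)),('spare etc',(.4,-.5),(.62,-.2)),('parallels',(.4,.29),(.6,.42))]:
  for c in (a,b):
    d=c['d']; v,u=np.mgrid[:384,:512]
    r=np.stack([(u-c['cx'])/c['fx'],(v-c['cy'])/c['fy'],np.ones_like(u,float)],-1)*d[...,None]
    P=(r-c['t'])@c['R']
    w=(c['p'].min(2)>170)&(P[...,0]>lo[0])&(P[...,0]<hi[0])&(P[...,1]>lo[1])&(P[...,1]<hi[1])
    k,l,s,ce=cv2.connectedComponentsWithStats(w.astype(np.uint8))
    print(nm,[(int(s[i,4]),ce[i].round(1).tolist()) for i in range(1,k) if s[i,4]>20 and s[i,4]<2000])
c=b;d=c['d'];v,u=np.mgrid[:384,:512]
r=np.stack([(u-c['cx'])/c['fx'],(v-c['cy'])/c['fy'],np.ones_like(u,float)],-1)*d[...,None];P=(r-c['t'])@c['R']
m=(abs(P[...,0]-.55)<.1)&(abs(P[...,1]-.06)<.21)&(P[...,2]>.046)&(P[...,2]<.12)
k,l,s,_=cv2.connectedComponentsWithStats(m.astype(np.uint8))
for i in range(1,k):
    if s[i,4]>10: print(P[l==i].min(0).round(3),P[l==i].max(0).round(3))
E
```

```text
blocks [(1330, [224.7, 184.4]), (162, [191.6, 179.3]), (154, [255.4, 179.0])]
blocks [(1491, [228.0, 184.3]), (161, [191.6, 179.3]), (154, [255.4, 179.0])]
spare etc [(153, [377.5, 201.6]), (276, [406.3, 217.3]), (333, [381.7, 234.5])]
spare etc [(156, [377.5, 201.7]), (617, [392.8, 226.8])]
parallels [(208, [145.3, 221.3]), (208, [131.5, 225.4])]
parallels [(208, [145.3, 221.3]), (208, [131.5, 225.3])]
[0.537 0.182 0.046] [0.565 0.226 0.073]
[0.547 0.058 0.048] [0.562 0.072 0.054]
[ 0.535 -0.006  0.046] [0.564 0.035 0.072]
[0.479 0.088 0.046] [0.505 0.132 0.074]
[ 0.477 -0.101  0.046] [ 0.503 -0.058  0.073]
```

View pics/z7.png

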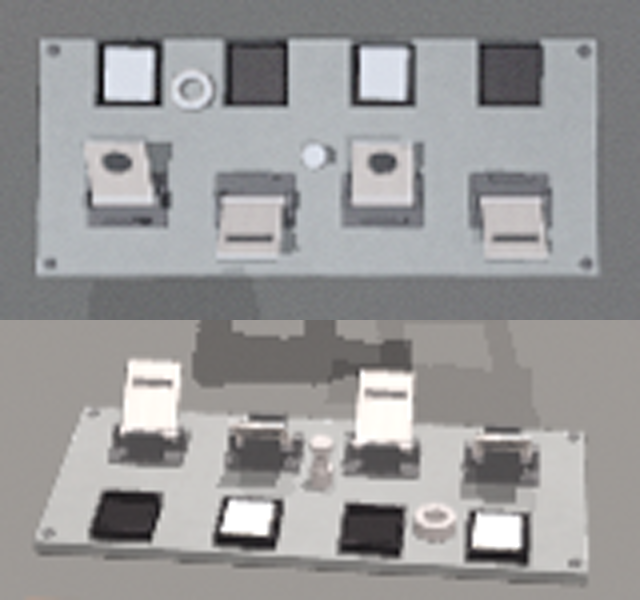

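All four tags are right: disc up at the two filled bays (A, C) and bar up at the two empty ones (B, D). Nothing has moved and the arm is clear.

```bash
python3 -c "
from bench import robot
print(robot.close_job())"
```

```text
the job is handed in; nothing more can be done
None
```

I tipped the three wrong tags with the closed fingertips and handed the job in at about 10 s. Counting from the left (+y), the first and third tags now lie back and the second lies forward. The fourth was already right, so I left it alone.

- **Tags:** the last top and scene pictures show disc faces up at the two bays with white blocks and bar faces up at the two empty ones. The measured free edges sit on their stops, about 43 mm from the hinge lines.
- **Other things:** in the top picture the two gauge blocks, the spare block and the parallels moved by no more than 0.1 pixel (about 0.3 mm). The plug was measured in the same place, and the ring gauge looked unmoved.
- **Not measured:** the square's spot in the pictures merged with something else in the final mask, so its position gave no usable number. I didn't measure the indicator either. The arm stayed well away from both.
- **Forces:** the wrist force readings stayed around 1 N, and the arm finished clear of everything. No check disagreed.

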